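# Flip a slide carrier over a board's edge

## Task

Turn the flat slide carrier slides-up without picking it up: with the fingertips push it along the bench against the front edge of the raised board, tip it up on its far edge there, and flip it over onto the board. Then push it back along the board until it lies flat and flush against the fence at the rear. The carrier must never be lifted clear, and the bottles, cup and boxes around it stay where they stand.

Things in the scene. Friction and masses are not known exactly. Their poses are not given: they have to be found in the camera images.
- carrier: Flat dark-steel carrier for two microscope slides, 84 mm (its x) by 112 mm (its y), 15 mm thick, 0.1 to 0.21 kg. Starts on the bench, slides face down, plain back up. Origin: centre of the slide face (underneath at the start); z points to the back: up at the start, down once flipped. Its body, x -32 to +26 mm, is the full 15 mm thick. Its +x edge faces the board.
- lead_edge (a point): Middle of the carrier's +x long edge, the end of a thin tongue (x 26 to 42 mm, z 0 to 5 mm; this point at z 2.5 mm): nearest the board at the start, it is the edge on which the carrier tips. At the start 17 to 34 mm from the board's front face and within 0.2 rad of parallel to it
- trail_edge (a point): Middle of the carrier's -x long edge, the end of a finger lip (x -42 to -32 mm, z 9 to 15 mm, so 9 mm clear of the bench at the start; this point at z 12 mm): nearest the robot at the start, it swings up and over and ends against the fence
- board: Fixed raised grey board, 126 mm deep (its x, pointing away from the robot), 220 mm wide (its y), top 20 mm above the bench. Origin: centre of its underside, at bench height. The front face, at x = -63 mm, is an upright step. A steel fence along the rear, 10 mm thick, rises to 35 mm above the bench; its front face is at x = +53 mm, so 116 mm of depth are free. Open at the sides.
- board_front (a point): Middle of the board's top front edge, 20 mm above the bench
- vial: Small brown glass vial with white cap, 22 mm across, 58 mm tall, standing left of the carrier; origin at the centre of its underside
- bottle: Small white bottle with blue cap, 34 mm across, 61 mm tall, standing right of the carrier; origin at the centre of its underside
- cup: Specimen cup with blue lid, 65 mm across, 65 mm tall, beside the board on the left; origin at the centre of its underside
- slidebox: Closed dark slide box, 71 x 94 x 35 mm, on the right; origin at the centre of its underside
- brown_bottle: Brown bottle with black cap, 44 mm across, 89 mm tall, on the far left; origin at the centre of its underside

How it is judged:
On the way, in this order (a step that is already met when the one before it is completed fails the run):
1. the carrier is tipped up steeply on its far edge at the board's front edge (angle between carrier's own z axis and vertical between 0.8 and 2 rad and x of lead_edge in the frame of board between -0.093 and -0.04 m and height (world z) of lead_edge below 0.04 m), for 0.1 s.
2. the carrier has flipped over and lies slides-up on the board (angle between carrier's own z axis and vertical above 3.04 rad and x of carrier in the frame of board above -0.07 m and z of carrier in the frame of board between 0.031 and 0.039 m), for 0.1 s.
At the end, for the whole second after the job is handed in: The carrier lies still, slides up and flat (within 0.1 rad) on the board, its long edge against the rear fence (middle within 6 mm, parallel within 0.08 rad) and not sticking out past the board's sides (angle between carrier's own z axis and vertical above 3.04 rad and x of carrier in the frame of board between 0.005 and 0.016 m and y of carrier in the frame of board between -0.056 and 0.056 m and z of carrier in the frame of board between 0.031 and 0.039 m and angle between the x axis of carrier and the x axis of board, either way round below 0.08 rad and linear speed of carrier below 0.02 m/s); the robot touches nothing.
It fails at once if the carrier is lifted clear instead of being tipped on its edge (height (world z) of lead_edge above 0.055 m or height (world z) of carrier above 0.085 m).
It fails at once if a bottle, the cup or a box beside the work is shifted by more than 20 mm or tipped (distance of any of vial, bottle, cup, slidebox, brown_bottle from where it was at the start of the episode above 0.02 m or angle between any of vial, bottle, cup, slidebox, brown_bottle's own z axis and vertical above 0.4 rad).
It also fails if it takes over 64 s, if anything falls off the work surface, if the arm or the gripper's body presses on something with over 40 N, if the wrist force passes 120 N, or if a joint passes its speed limit or range.

## Robot

A 7-joint arm with a two-finger parallel gripper is mounted at the origin on a cart in front of the work surface, level with it; the furniture and walls round the work are solid. World frame = base frame: x ahead of the robot, y to its left, z up, the work surface at z = 0. Lengths are in m, angles in rad, forces in N, time in s.
With the tool pointing down it reaches from about 0.425 to 0.875 m from the base axis. Payload 4.7 kg.
Tool frame: the origin (TCP) lies where the fingers leave the gripper's body, on its centre line; the fingertips stand 70 mm ahead of it and the grasp point (between the pads) lies 51 mm ahead of it; z points along the fingers, y is the line along which they close (so a half turn about z gives the same grasp; the last joint's range is limited). The gripper opens to 87 mm and grips with 3 to 60 N. Pads are 19 mm wide; open, the fingers measure 117 mm over their backs; the gripper's body (75 mm by 190 mm) begins 51 mm behind the grasp point.
Start: joints at [1.269, 0.321, -0.07, 1.45, 0.023, 1.371, -0.057], TCP at [0.202, -0.618, 0.292] pointing down, gripper open.
Joint ranges: [-2.86, 2.86], [-0.3, 2.09], [-1.38, 1.24], [0.06, 2.45], [-1.56, 4.7], [0.09, 2.05], [-2.69, 2.69]. Speed limits (rad/s): [2.57, 2.57, 3.14, 3.14, 3.14, 3.14, 3.14].

## Interface

Orientations are given as a rotation vector (axis times angle).
In Python, from bench import ctrl gives the robot as it stands.
- The arm moves only by the tool play_rows, never from a script. Its argument "increments" is a list that holds one entry, the list of rows, each a list of 7 numbers: the shift along the tool's x, y, z as a fraction of full scale, then the turn, a rotation vector about the tool's x, y, z as a fraction of full scale, then the gripper command: -1 is shut, 1 is fully open, values between are in proportion. A call has 1 to 8 rows; each row is the pose to reach, as a shift and turn from the pose commanded when the call began, along the tool's axes at that moment; what a row does not reach only later rows make up. Full scale, the value 1, is 0.1 m for a shift and 90 degrees for a turn. A row lasts 1/10 s, in which the tool goes at most 50 mm and 8.59 degrees, less where a joint would pass 70% of its speed; a pose out of reach is approached as far as the arm can. A call with a number of a shift or a turn outside -1 to 1 is refused whole. A call with a gripper value outside its range is refused whole. The fingers move at their own pace and stop on an object; "squeeze" is the grip in N (left out, the last holds). Time passes only in rows, so rows that repeat a pose let the fingers close. It gives the time, the measured TCP pose, the force, the opening and the grip force at its end, in the units of the state.
- ctrl.get_state(): the state, without advancing time (a new reading comes with each control period).
- ctrl.get_image(name): name is "scene" or "side" or "wrist"; returns the picture (400x640x3 uint8, red, green, blue); there is no depth.
- ctrl.get_calibration(name): a dict with "vertical_fov" (degrees; the focal length in pixels is half the picture's height over the tangent of half this angle, whatever the lens; pixels are square), "cx", "cy" (the principal point, pixels), "R" (3x3) and "t" (3): a world point X has camera coordinates R X + t; the wrist camera has in their place "T_tool_cam" (4x4, takes a point from camera to tool coordinates, whose origin is the TCP and whose axes are the flange's). Camera axes: x right, y down, z forward; pixel columns grow to the right and rows downward; lengths in m; the calibration is good to about 2 mm. The wrist camera is an equidistant fisheye: a pixel r from the principal point sees the ray r / f radians off the axis. A picture is of the moment at which its call begins: read the wrist's pose just before it. get_calibration takes no time and is no camera call.
- ctrl.close_job(): hands the job in; it is judged then, once.
The state is a dict: "time": time; "joint_positions": joint angles; "qd": joint speeds; "joint_torque": joint torques, N m; "position": TCP position; "tool_rot": TCP orientation; "ft_force": force on the tool from outside, world axes, zero at the start; "torque": the same for the moment, N m; "grip_width": opening from 0.0 (shut) to 1.0 (fully open); "grip_force": force on a finger pad.
Only numpy, scipy, OpenCV 4.12 (cv2) and the standard library are available. Lean on these libraries where they do the work, as an engineer would, in place of code of your own. Each camera call takes 0.05 s, during which the arm holds its last target. There are 200 camera calls.

## Working session

There is one attempt and no reset: what is moved stays moved. The work goes in short steps, Python scripts to look and compute and a tool call to move; the robot and the scene stay as the last step left them, time stands still between calls to the robot, and variables do not carry over. Pictures are saved under pics/ and viewed, at most 10 in all, crops included, and the job is handed in when it is done.

Besides the shell and the picture viewer there is one more tool, called after "Emit:" by a JSON object that holds its "method" and its "body", one argument or row to a line. play_rows: Moves the arm, as the interface text tells. Shift numbers are shares of 0.1 m and turn numbers shares of 90 degrees, none past 1 either way. Its arguments: {"type":"object","properties":{"increments":{"type":"array"},"squeeze":{"type":"number"}},"required":["increments"]}

```bash
mkdir -p pics; ls; cat > h.py <<'E'
from bench import ctrl
import numpy as np, cv2
from scipy.spatial.transform import Rotation as Ro
def grab(n,f):
    im=ctrl.get_image(n); cv2.imwrite('pics/'+f,im[:,:,::-1]); return im
def ray(name,u,v,st=None):
    c=ctrl.get_calibration(name); f=200/np.tan(np.radians(c['vertical_fov'])/2)
    x=np.array([u-c['cx'],v-c['cy']],float)
    if name=='wrist':
        r=np.hypot(*x); th=r/f; d=np.r_[x/r*np.sin(th),np.cos(th)]
        T=np.array(c['T_tool_cam']); R=Ro.from_rotvec(st['tool_rot']).as_matrix()
        return np.array(st['position'])+R@T[:3,3], R@T[:3,:3]@d
    R=np.array(c['R']); return -R.T@np.array(c['t']), R.T@np.r_[x/f,1]
def onz(name,u,v,z,st=None):
    o,d=ray(name,u,v,st); return o+d*(z-o[2])/d[2]
E
python3 - <<'E'
from h import *
s=ctrl.get_state(); print({k:np.round(v,3).tolist() for k,v in s.items()})
a=grab('scene','a.png'); b=grab('side','b.png')
for n in('scene','side','wrist'):print(n,ctrl.get_calibration(n))
E
```

```text
pics
{'time': 0.0, 'joint_positions': [1.269, 0.322, -0.07, 1.452, 0.023, 1.371, -0.057], 'qd': [-0.0, 0.0, 0.001, -0.0, -0.001, 0.001, 0.0], 'joint_torque': [0.0, -49.129, -0.404, -31.253, -0.064, 0.044, 0.0], 'position': [0.202, -0.617, 0.291], 'tool_rot': [-3.101, -0.494, 0.001], 'ft_force': [-0.392, 0.901, -0.075], 'torque': [-0.006, -0.007, -0.01], 'grip_force': 0.0, 'grip_width': 1.0}
scene {'vertical_fov': 52.12803861132801, 'cx': 318.43442029490546, 'cy': 204.83350772179634, 'R': array([[-0.74548423, -0.66626939,  0.01839493],
       [-0.39195202,  0.41589627, -0.82061191],
       [ 0.53909821, -0.61896316, -0.57118974]]), 't': array([0.4032253 , 0.24633175, 1.23781692])}
side {'vertical_fov': 53.579051336335965, 'cx': 319.2636219600364, 'cy': 192.95646343998243, 'R': array([[ 0.9993026 , -0.03294838, -0.01757018],
       [-0.03343852, -0.5802079 , -0.8137817 ],
       [ 0.01661843,  0.81380169, -0.58090501]]), 't': array([-0.5437927 ,  0.09016932,  1.066496  ])}
wrist {'vertical_fov': 65.70646984690485, 'cx': 318.1874314329563, 'cy': 195.57034106424354, 'T_tool_cam': array([[ 6.79016547e-04, -9.57171998e-01, -2.89519092e-01,
         8.02985512e-02],
       [ 9.99999413e-01,  8.94231096e-04, -6.11071329e-04,
         1.00516080e-03],
       [ 8.43797341e-04, -2.89518508e-01,  9.57172044e-01,
        -9.18502631e-02],
       [ 0.00000000e+00,  0.00000000e+00,  0.00000000e+00,
         1.00000000e+00]])}
```

View pics/a.png

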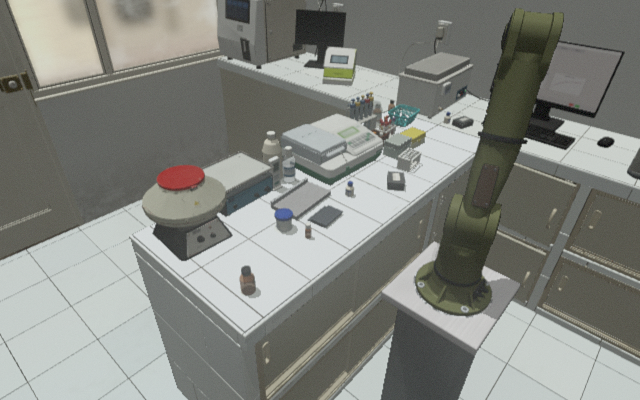

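View pics/b.png

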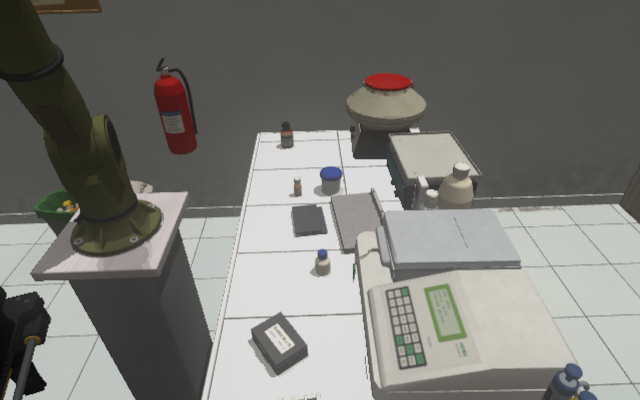

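The scene view shows the carrier at about (326,215) and the board at (300,197). In the side view the carrier is at (309,220), the board at (356,218), the vial at (297,186), the bottle at (322,262) and the cup at (331,181).

```bash
python3 - <<'E'
from h import *
im=cv2.imread('pics/b.png'); g=cv2.cvtColor(im,cv2.COLOR_BGR2GRAY)
sub=(g[195:245,285:332]<85).astype(np.uint8)
n,l,st,c=cv2.connectedComponentsWithStats(sub); k=1+np.argmax(st[1:,4]); 
cn=max(cv2.findContours((l==k).astype(np.uint8),0,2)[0],key=cv2.contourArea)
q=cv2.approxPolyDP(cv2.convexHull(cn),3,True)[:,0]+[285,195]; print(q.tolist(),st[k])
for p in q: print(onz('side',*p,.015).round(3))
for n,p,z in[('side',(297,195),0),('side',(322,273),0),('side',(331,192),0),('side',(332,196),.02),('side',(342,249),.02),('side',(375,191),.02),('side',(278,345),.035),('scene',(326,215),.015),('side',(309,220),.015)]: print(n,p,onz(n,*p,z).round(3))
cv2.imwrite('pics/c.png',cv2.resize(im[160:290,270:400],None,fx=4.6,fy=4.6,interpolation=2))
E
```

```text
[[324, 233], [298, 233]] [13 35 27  6 79]
[ 0.554 -0.073  0.015]
[ 0.488 -0.07   0.015]
side (297, 195) [0.482 0.117 0.   ]
side (322, 273) [ 0.544 -0.195  0.   ]
side (331, 192) [0.583 0.127 0.   ]
side (332, 196) [0.583 0.079 0.02 ]
side (342, 249) [ 0.595 -0.139  0.02 ]
side (375, 191) [0.709 0.096 0.02 ]
side (278, 345) [ 0.456 -0.401  0.035]
scene (326, 215) [0.503 0.001 0.015]
side (309, 220) [ 0.517 -0.019  0.015]
```

View pics/c.png

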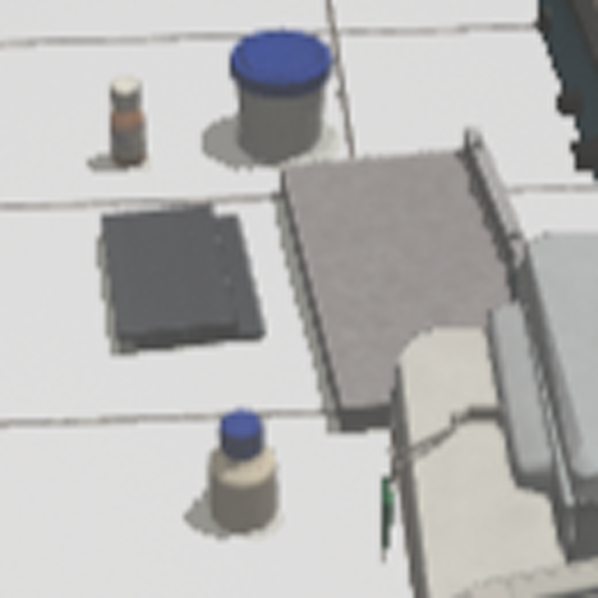

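The crop shows the carrier's lip side at crop pixels (103,215)-(115,337) and its tongue at (240,217)-(263,335). The board's front top edge runs from (283,172) to (340,410). The vial, cup and bottle stand clear on either side.

```bash
cat >> h.py <<'E'
def move(p,Rt,st=None):
    "commanded numbers for a target TCP p, rotation Rt, from the measured pose"
    st=st or ctrl.get_state(); R=Ro.from_rotvec(st['tool_rot'])
    return np.r_[R.inv().apply(np.array(p)-st['position'])/.1,(R.inv()*Rt).as_rotvec()/(np.pi/2)].round(3)
def tool(yaw,tilt):
    "tool x along board x (yaw), fingers down; tilt>0 leans the fingertips forward"
    return Ro.from_euler('z',yaw)*Ro.from_euler('y',-tilt)*Ro.from_euler('x',np.pi)
E
python3 - <<'E'
from h import *
for nm,p,z in[('lipL',(103,215),.015),('lipR',(113,325),.015),('tngL',(240,217),.005),('tngR',(263,333),.005),('bL',(283,172),.02),('bR',(340,410),.02)]:
    print(nm,onz('side',p[0]/4.6+270,p[1]/4.6+160,z).round(3))
print(move([.45,-.01,.26],tool(.055,0)), tool(0,.26).apply([0,0,1]))
E
```

```text
lipL [0.471 0.041 0.015]
lipR [ 0.479 -0.06   0.015]
tngL [0.554 0.048 0.005]
tngR [ 0.563 -0.06   0.005]
bL [0.582 0.072 0.02 ]
bR [ 0.599 -0.14   0.02 ]
[ 4.247e+00 -5.003e+00  3.210e-01 -1.000e-03  0.000e+00  1.660e-01] [ 2.57080552e-01 -1.22464680e-16 -9.66389978e-01]
```

Emit:
{"method": "play_rows", "body": {
  "increments": [
    [[0.5,-0.5,0,0,0,0.08,0.4],[0.85,-1,0.06,0,0,0.166,0.4],[0.85,-1,0.06,0,0,0.166,0.4]]
  ]
}}

```text
time: 0.4
position: [0.2534, -0.493, 0.2854]
tool_rot: [-3.138, -0.086, -0.0]
ft_force: [0.7, -0.5, 0.7]
grip_width: 0.813
grip_force: 0.0
```

```bash
python3 - <<'E'
from h import *
s=ctrl.get_state();print(s['time'],s['position'],s['tool_rot'],s['ft_force'],move([.45,-.01,.26],tool(.055,0)))
E
```

```text
0.4 [ 0.25337242 -0.49302559  0.28542646] [-3.13813315e+00 -8.61662905e-02 -3.19307742e-04] [ 0.72842354 -0.47093198  0.65865172] [ 2.228e+00 -4.714e+00  2.660e-01 -1.000e-03 -0.000e+00 -0.000e+00]
```

Emit:
{"method": "play_rows", "body": {
  "increments": [
    [[0.22,-0.47,0,0,0,0,0.3],[0.45,-0.95,0.05,0,0,0,0.3],[0.45,-0.95,0.05,0,0,0,0.3]]
  ]
}}

```text
time: 0.7
position: [0.2945, -0.393, 0.2806]
tool_rot: [-3.137, -0.1, -0.0]
ft_force: [-0.2, -0.4, -1.2]
grip_width: 0.664
grip_force: 0.0
```

Emit:
{"method": "play_rows", "body": {
  "increments": [
    [[0.22,-0.47,0,0,0,0,0.3],[0.45,-0.95,0.05,0,0,0,0.3],[0.45,-0.95,0.05,0,0,0,0.3]]
  ]
}}

```text
time: 1.0
position: [0.3334, -0.2962, 0.2758]
tool_rot: [-3.138, -0.1, 0.0]
ft_force: [-0.5, -0.4, 0.7]
grip_width: 0.653
grip_force: 0.0
```

Emit:
{"method": "play_rows", "body": {
  "increments": [
    [[0.22,-0.47,0,0,0,0,0.3],[0.45,-0.95,0.05,0,0,0,0.3],[0.45,-0.95,0.05,0,0,0,0.3]]
  ]
}}

```text
time: 1.3
position: [0.3726, -0.1992, 0.271]
tool_rot: [-3.139, -0.1, -0.0]
ft_force: [0.4, -0.3, 0.4]
grip_width: 0.645
grip_force: 0.0
```

Emit:
{"method": "play_rows", "body": {
  "increments": [
    [[0.22,-0.47,0,0,0,0,0.3],[0.45,-0.95,0.05,0,0,0,0.3],[0.45,-0.95,0.05,0,0,0,0.3]]
  ]
}}

```text
time: 1.6
position: [0.412, -0.1022, 0.2662]
tool_rot: [-3.139, -0.1, -0.001]
ft_force: [-0.4, -1.5, 0.0]
grip_width: 0.65
grip_force: 0.0
```

Emit:
{"method": "play_rows", "body": {
  "increments": [
    [[0.22,-0.47,0,0,0,0,0.3],[0.43,-0.91,0.05,0,0,0,0.3],[0.43,-0.91,0.05,0,0,0,0.3],[0.43,-0.91,0.05,0,0,0,0.3],[0.43,-0.91,0.05,0,0,0,0.3],[0.43,-0.91,0.05,0,0,0,0.3]]
  ]
}}

```text
time: 2.2
position: [0.448, -0.0158, 0.2611]
tool_rot: [3.14, 0.082, -0.001]
ft_force: [0.6, -0.1, -0.2]
grip_width: 0.649
grip_force: 0.0
```

```bash
python3 - <<'E'
from h import *
s=ctrl.get_state();print(s['time'],s['position'],s['tool_rot'],s['ft_force'],move([.45,-.01,.26],tool(.055,0)))
grab('wrist','d.png')
E
```

```text
2.2 [ 0.44802573 -0.01582466  0.26109911] [ 3.14012523e+00  8.16075518e-02 -7.66256629e-04] [ 0.56241614 -0.12371439 -0.23060502] [ 0.023 -0.057  0.011  0.     0.    -0.002]
```

View pics/d.png

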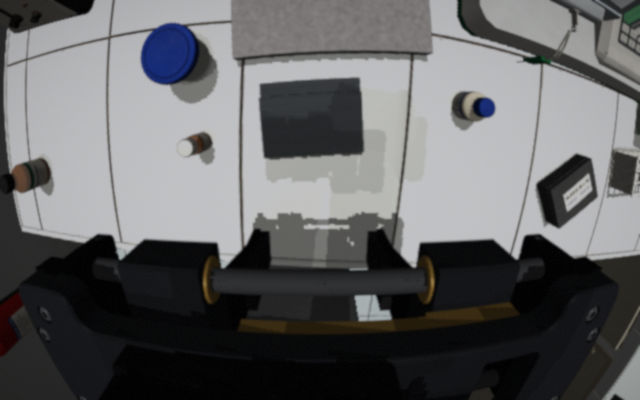

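The wrist view shows the carrier with corners near (260,84), (359,78), (363,153) and (264,158). The board's front edge runs from about (236,57) to (432,52). The vial at (193,144), the cup at (170,53) and the bottle at (475,106) are clear.

```bash
python3 - <<'E'
from h import *
s=ctrl.get_state(); im=cv2.imread('pics/d.png'); g=cv2.cvtColor(im,cv2.COLOR_BGR2GRAY)
m=np.zeros_like(g); m[72:168,252:372]=g[72:168,252:372]<80
cn=max(cv2.findContours(m,0,2)[0],key=cv2.contourArea); hull=cv2.convexHull(cn)
q=cv2.approxPolyDP(hull,5,True)[:,0]; print(q.tolist())
for p in q: 
    z=.005 if p[1]<110 else .015; print(p,onz('wrist',*map(float,p),z,s).round(4))
for u in (250,280,320,360,400,425):
    print(u,g[45:66,u].tolist())
E
```

```text
[[358, 80], [360, 153], [265, 156], [261, 85]]
[358  80] [ 0.5591 -0.0545  0.005 ]
[360 153] [ 0.478  -0.0611  0.015 ]
[265 156] [0.4692 0.0442 0.015 ]
[261  85] [0.5485 0.0529 0.005 ]
250 [121, 120, 119, 117, 117, 117, 119, 121, 121, 121, 105, 77, 49, 57, 88, 109, 117, 118, 121, 136, 164]
280 [124, 122, 121, 120, 123, 125, 126, 118, 92, 56, 49, 78, 106, 115, 118, 123, 141, 170, 185, 189, 191]
320 [126, 125, 125, 124, 120, 104, 73, 50, 61, 93, 113, 118, 118, 124, 137, 154, 174, 186, 189, 188, 189]
360 [120, 121, 124, 122, 110, 84, 53, 54, 83, 107, 115, 115, 121, 141, 173, 186, 189, 189, 189, 189, 190]
400 [118, 118, 118, 120, 118, 107, 80, 55, 67, 94, 110, 116, 118, 130, 154, 177, 187, 188, 189, 188, 189]
425 [121, 118, 118, 119, 119, 118, 110, 86, 57, 55, 86, 108, 116, 116, 117, 128, 154, 177, 186, 187, 188]
```

```bash
python3 - <<'E'
from h import *
s=ctrl.get_state()
P=np.array([onz('wrist',u,v,.02,s) for u,v in((250,55),(280,53),(320,50.5),(360,50),(400,51),(425,52))]);print(P.round(4))
print(np.polyfit(P[:,1],P[:,0],1))
# tip standoff: tips at carrier lip line minus 35mm
for t,h,b in((.26,.15,.035),(.26,.008,.035)):
    T=tool(.09,t); tip=np.array([.4736-b,-.0115,h]); p=tip-T.apply([0,0,.07]); print(p.round(4),move(p,T))
E
```

```text
[[ 0.5807  0.0637  0.02  ]
 [ 0.583   0.0313  0.02  ]
 [ 0.5872 -0.0108  0.02  ]
 [ 0.5909 -0.053   0.02  ]
 [ 0.5948 -0.0967  0.02  ]
 [ 0.5979 -0.1254  0.02  ]]
[-0.09128084  0.58619462]
[ 0.4207 -0.0131  0.2176] [-0.272 -0.039  0.435  0.003  0.166 -0.024]
[ 0.4207 -0.0131  0.0756] [-0.272 -0.04   1.855  0.003  0.166 -0.024]
```

Emit:
{"method": "play_rows", "body": {
  "increments": [
    [[-0.1,-0.04,0.2,0.003,0.08,-0.024,0.3],[-0.17,-0.04,0.4,0.003,0.166,-0.024,0.3],[-0.17,-0.04,0.9,0.003,0.166,-0.024,0.3],[-0.17,-0.04,0.9,0.003,0.166,-0.024,0.3],[-0.17,-0.04,0.9,0.003,0.166,-0.024,0.3]]
  ]
}}

```text
time: 2.75
position: [0.4312, -0.0112, 0.1717]
tool_rot: [-3.1, -0.143, -0.405]
ft_force: [0.2, 0.7, 0.1]
grip_width: 0.65
grip_force: 0.0
```

```bash
python3 - <<'E'
from h import *
s=ctrl.get_state(); print(s['joint_positions'])
T=tool(.09,.26); tip=np.array([.4486,-.011,.0045]); p=tip-T.apply([0,0,.07]); print(p.round(4),move(p,T))
E
```

```text
[ 0.6982938  -0.22615164 -0.64450546  2.25803741 -0.23580281  0.81887039
 -1.28992111]
[ 0.4307 -0.0126  0.0721] [-0.262  0.014  0.961 -0.001 -0.     0.001]
```

Emit:
{"method": "play_rows", "body": {
  "increments": [
    [[-0.1,0,0.39,0,0,0,0.3],[-0.1,0.01,0.39,0,0,0,0.3]]
  ]
}}

```text
time: 2.95
position: [0.431, -0.0116, 0.1298]
tool_rot: [-3.098, -0.144, -0.4]
ft_force: [-0.4, 0.1, -0.3]
grip_width: 0.651
grip_force: 0.0
```

```bash
python3 - <<'E'
from h import *
s=ctrl.get_state(); print(s['joint_positions'])
T=tool(.09,.26); tip=np.array([.4486,-.011,.0045]); p=tip-T.apply([0,0,.07]); print(s['position'],p.round(4),move(p,T))
E
```

```text
[ 0.70860066 -0.14775193 -0.6804864   2.29959055 -0.19098353  0.70978464
 -1.32651918]
[ 0.43104797 -0.01159242  0.1297915 ] [ 0.4307 -0.0126  0.0721] [-0.151  0.011  0.556 -0.002  0.002  0.002]
```

Joint margins are improving, so I continue down.

Emit:
{"method": "play_rows", "body": {
  "increments": [
    [[-0.08,0,0.3,0,0,0,0.3],[-0.15,0.01,0.5,0,0,0,0.3],[-0.15,0.01,0.54,0,0,0,0.3],[-0.15,0.01,0.54,0,0,0,0.3],[-0.15,0.01,0.54,0,0,0,0.3]]
  ]
}}

```text
time: 3.45
position: [0.4331, -0.0131, 0.0769]
tool_rot: [-3.1, -0.144, -0.411]
ft_force: [0.2, -0.2, -0.6]
grip_width: 0.653
grip_force: 0.0
```

```bash
python3 - <<'E'
from h import *
s=ctrl.get_state(); print(s['joint_positions'],s['ft_force'])
T=tool(.09,.26); tip=np.array([.4486,-.011,.0045]); p=tip-T.apply([0,0,.07]); print(s['position'],p.round(4),move(p,T))
im=grab('side','e.png'); cv2.imwrite('pics/e2.png',cv2.resize(im[150:280,240:400,::-1],None,fx=4.6,fy=4.6,interpolation=2))
E
```

```text
[ 0.71928429 -0.02215188 -0.7221055   2.34290917 -0.069576    0.55343476
 -1.42835277] [ 0.21988802 -0.22143511 -0.63675717]
[ 0.43309324 -0.01309105  0.07691312] [ 0.4307 -0.0126  0.0721] [-0.035 -0.007  0.04   0.    -0.002  0.002]
```

View pics/e2.png

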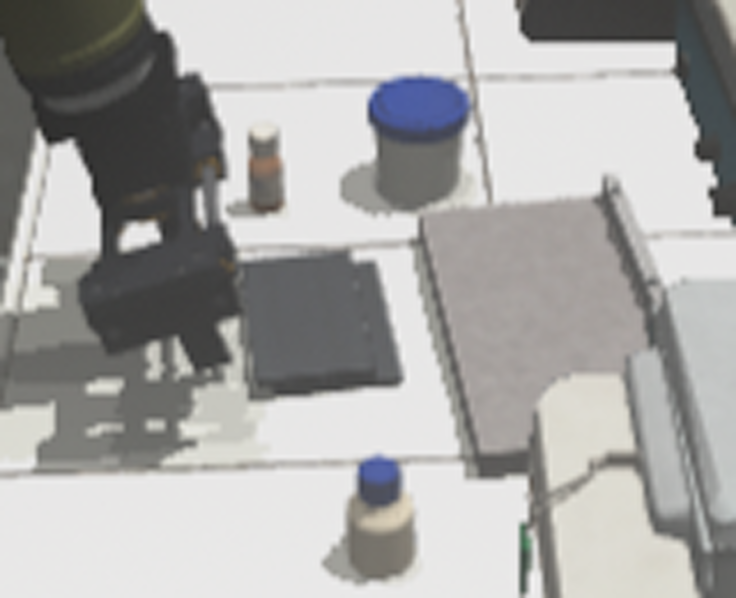

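The fingertips stand just behind the lip, at crop pixel (215,360), and the carrier has not been touched. I lower them about 5 mm and push toward the board.

Emit:
{"method": "play_rows", "body": {
  "increments": [
    [[-0.013,0,0.048,0,0,0,0.3],[0.06,0,0.067,0,0,0,0.3],[0.13,0,0.085,0,0,0,0.3],[0.2,0,0.103,0,0,0,0.3],[0.26,0,0.119,0,0,0,0.3],[0.32,0,0.135,0,0,0,0.3],[0.374,0,0.149,0,0,0,0.3]]
  ]
}}

```text
time: 4.2
position: [0.4712, -0.0091, 0.0701]
tool_rot: [-3.1, -0.144, -0.405]
ft_force: [-3.5, -0.1, 3.9]
grip_width: 0.652
grip_force: 2.1
```

```bash
cat >> h.py <<'E'
def rep():
    s=ctrl.get_state(); R=Ro.from_rotvec(s['tool_rot']); tip=s['position']+R.apply([0,0,.07]); z=R.apply([0,0,1])
    n=np.array([np.cos(.091),np.sin(.091),0]); l=np.array([-n[1],n[0],0]); o=np.array([.5862,0,0])
    print('t',s['time'],'tip board-front x %.4f y %.4f z %.4f'%((tip-o)@n,(tip-o)@l,tip[2]),'tilt %.3f'%np.arcsin(z@n),'F',np.round(s['ft_force'],1),'q',np.round(s['joint_positions'],2).tolist())
E
python3 - <<'E'
from h import *
rep()
E
```

```text
t 4.2 tip board-front x -0.0974 y 0.0014 z 0.0024 tilt 0.260 F [-3.5 -0.1  3.9] q [0.68, 0.1, -0.72, 2.26, 0.09, 0.55, -1.58]
```

Emit:
{"method": "play_rows", "body": {
  "increments": [
    [[0.024,0,-0.01,0,0,0,0.3],[0.05,0,-0.005,0,0,0,0.3],[0.07,0,0.003,0,0,0,0.3],[0.07,0,0.003,0,0,0,0.3]]
  ]
}}

```text
time: 4.6
position: [0.4745, -0.0088, 0.07]
tool_rot: [-3.102, -0.144, -0.394]
ft_force: [-9.5, -0.1, 5.3]
grip_width: 0.651
grip_force: 6.1
```

```bash
python3 - <<'E'
from h import *
rep()
E
```

```text
t 4.6 tip board-front x -0.0946 y 0.0014 z 0.0022 tilt 0.253 F [-9.5 -0.1  5.3] q [0.68, 0.11, -0.72, 2.25, 0.11, 0.56, -1.59]
```

Emit:
{"method": "play_rows", "body": {
  "increments": [
    [[0.01,0,-0.04,0,0,0,0.3],[0.02,0,-0.08,0,0,0,0.3],[0.035,0,-0.12,0,0,0,0.3],[0.05,0,-0.15,0,0,0,0.3],[0.05,0,-0.15,0,0,0,0.3]]
  ]
}}

```text
time: 5.1
position: [0.477, -0.0086, 0.0868]
tool_rot: [-3.101, -0.144, -0.4]
ft_force: [-6.2, -0.3, 0.3]
grip_width: 0.651
grip_force: 2.7
```

```bash
python3 - <<'E'
from h import *
rep()
im=grab('side','f.png'); cv2.imwrite('pics/f2.png',cv2.resize(im[150:280,240:400,::-1],None,fx=4.6,fy=4.6,interpolation=2))
E
```

```text
t 5.1 tip board-front x -0.0918 y 0.0014 z 0.0191 tilt 0.257 F [-6.2 -0.3  0.3] q [0.69, 0.08, -0.73, 2.24, 0.06, 0.59, -1.55]
```

View pics/f2.png

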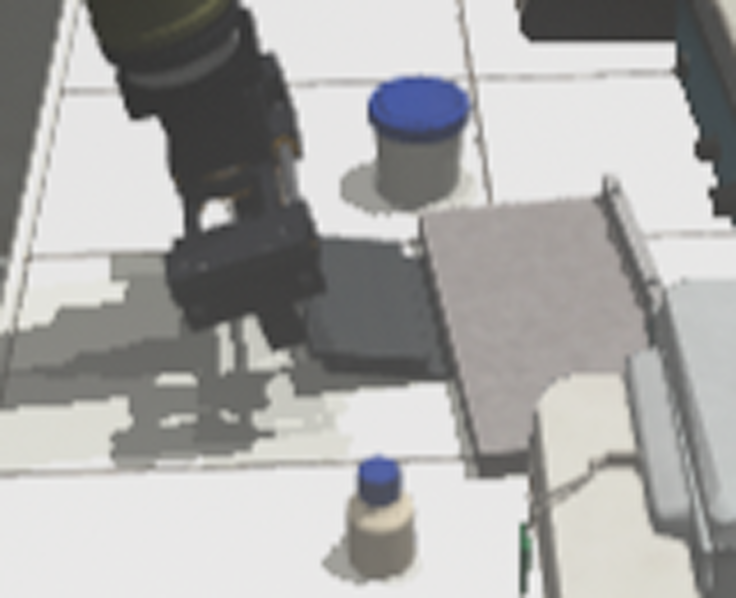

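The near edge of the carrier now runs from (312,360) to (445,375) and its trailing side is raised, so it has begun to tip against the board.

```bash
cat >> h.py <<'E'
def arc(phis,rs,tilts,piv=(-.001,0)):
    "rows that take the fingertips' front corner round the pivot (board-front x, z), from where it is now"
    s=ctrl.get_state(); R=Ro.from_rotvec(s['tool_rot']); c=np.array([.0095,0,.07])
    n=np.array([np.cos(.091),np.sin(.091),0]); o=np.array([.5862,0,0]); c0=s['position']+R.apply(c)
    y=(c0-o)@[-n[1],n[0],0]; print('corner',(c0-o)@n,c0[2])
    for ph,r,t in zip(phis,rs,tilts):
        T=tool(.091,t); w=o+n*(piv[0]-r*np.cos(ph))+np.array([-n[1],n[0],0])*y+[0,0,piv[1]+r*np.sin(ph)]
        print(np.degrees(ph).round(),move(w-T.apply(c),T,s).tolist())
E
python3 - <<'E'
from h import *
k=np.linspace(0,1,9)[1:]
arc(np.radians(15+k*35),.084-.003*k,.257+.25*k)
E
```

```text
corner -0.08259715649599828 0.021362979676218807
19.0 [0.02, -0.0, -0.051, -0.0, 0.02, 0.001]
24.0 [0.039, -0.0, -0.097, -0.0, 0.04, 0.001]
28.0 [0.062, -0.0, -0.138, -0.0, 0.06, 0.001]
32.0 [0.088, -0.0, -0.174, -0.0, 0.08, 0.001]
37.0 [0.117, -0.0, -0.206, -0.0, 0.1, 0.001]
41.0 [0.148, 0.0, -0.234, -0.0, 0.12, 0.001]
46.0 [0.182, 0.0, -0.256, -0.0, 0.139, 0.001]
50.0 [0.219, 0.0, -0.273, -0.0, 0.159, 0.001]
```

Emit:
{"method": "play_rows", "body": {
  "increments": [
    [[0.02,0,-0.05,0,0.02,0,0.3],[0.04,0,-0.095,0,0.04,0,0.3],[0.065,0,-0.135,0,0.06,0,0.3],[0.09,0,-0.17,0,0.08,0,0.3],[0.12,0,-0.2,0,0.1,0,0.3],[0.15,0,-0.23,0,0.12,0,0.3],[0.15,0,-0.23,0,0.12,0,0.3]]
  ]
}}

```text
time: 5.85
position: [0.4876, -0.0077, 0.1142]
tool_rot: [-3.04, -0.141, -0.698]
ft_force: [0.3, -0.3, -0.4]
grip_width: 0.651
grip_force: 0.2
```

```bash
python3 - <<'E'
from h import *
rep()
k=np.linspace(0,1,9)[1:]
arc(np.radians(42+k*33),.082-.003*k,.44+.1*k)
im=grab('side','g.png'); cv2.imwrite('pics/g2.png',cv2.resize(im[150:280,240:400,::-1],None,fx=4.6,fy=4.6,interpolation=2))
E
```

```text
t 5.85 tip board-front x -0.0684 y 0.0012 z 0.0512 tilt 0.451 F [ 0.3 -0.3 -0.4] q [0.72, -0.06, -0.72, 2.33, -0.19, 0.42, -1.32]
corner -0.059802163070002856 0.05532320622248386
46.0 [0.035, 0.0, -0.022, 0.0, 0.001, 0.001]
50.0 [0.083, 0.0, -0.033, 0.0, 0.009, 0.001]
54.0 [0.132, 0.0, -0.04, 0.0, 0.017, 0.001]
58.0 [0.182, 0.001, -0.043, 0.0, 0.025, 0.001]
63.0 [0.231, 0.001, -0.041, 0.0, 0.033, 0.001]
67.0 [0.28, 0.001, -0.035, 0.0, 0.041, 0.001]
71.0 [0.328, 0.001, -0.025, 0.0, 0.049, 0.001]
75.0 [0.375, 0.001, -0.01, 0.0, 0.056, 0.001]
```

View pics/g2.png

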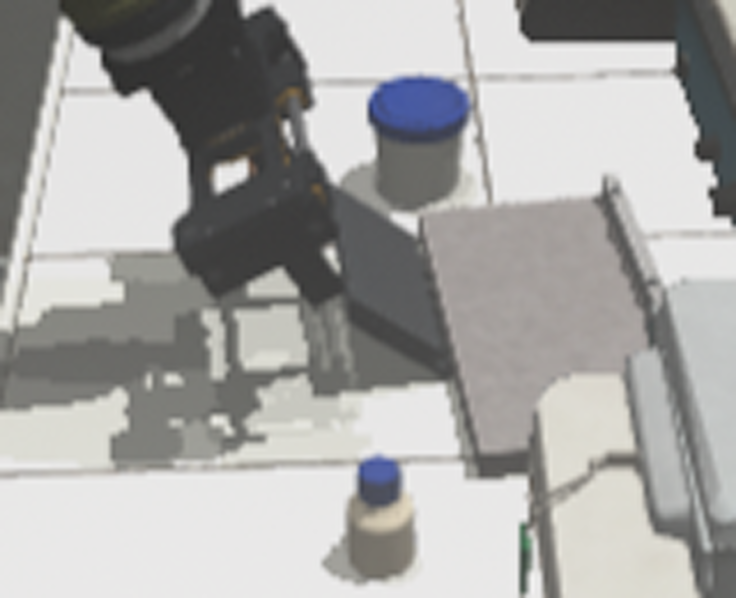

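The side view shows the carrier tilted about 40 degrees, with its tongue against the board's front at about (445,370) and the fingertips under the lip at (325,290). I continue the arc.

Emit:
{"method": "play_rows", "body": {
  "increments": [
    [[0.035,0,-0.022,0,0.002,0,0.3],[0.083,0,-0.033,0,0.009,0,0.3],[0.132,0,-0.04,0,0.017,0,0.3],[0.182,0,-0.043,0,0.025,0,0.3],[0.231,0,-0.041,0,0.033,0,0.3],[0.28,0,-0.035,0,0.041,0,0.3],[0.28,0,-0.035,0,0.041,0,0.3]]
  ]
}}

```text
time: 6.6
position: [0.5113, -0.0054, 0.1291]
tool_rot: [-3.012, -0.14, -0.793]
ft_force: [-0.4, -0.4, -0.5]
grip_width: 0.65
grip_force: 0.2
```

```bash
python3 - <<'E'
from h import *
rep()
k=np.linspace(0,1,9)[1:]
arc(np.radians(65+k*50),.06+0*k,.5+0*k,(0,.02))
im=grab('side','i.png'); cv2.imwrite('pics/i2.png',cv2.resize(im[150:280,240:400,::-1],None,fx=4.6,fy=4.6,interpolation=2))
E
```

```text
t 6.6 tip board-front x -0.0406 y 0.0015 z 0.0681 tilt 0.515 F [-0.4 -0.4 -0.5] q [0.72, -0.06, -0.72, 2.31, -0.22, 0.37, -1.3]
corner -0.032306120263216415 0.07282098141602378
71.0 [0.143, -0.0, 0.028, -0.001, -0.009, 0.001]
78.0 [0.207, -0.0, 0.044, -0.001, -0.009, 0.001]
84.0 [0.268, -0.0, 0.066, -0.001, -0.009, 0.001]
90.0 [0.327, -0.0, 0.095, -0.001, -0.009, 0.001]
96.0 [0.382, 0.0, 0.13, -0.001, -0.009, 0.001]
102.0 [0.433, 0.0, 0.172, -0.001, -0.009, 0.001]
109.0 [0.479, 0.0, 0.218, -0.001, -0.009, 0.001]
115.0 [0.52, 0.0, 0.269, -0.001, -0.009, 0.001]
```

View pics/i2.png

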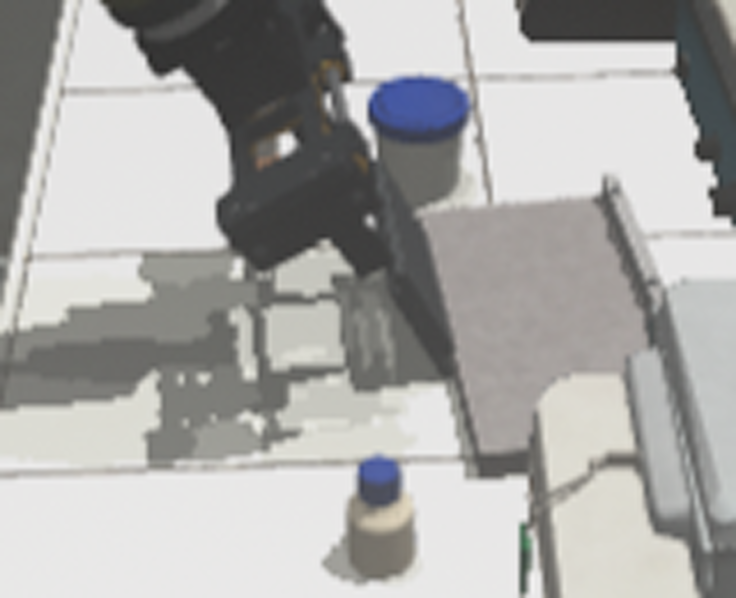

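The carrier stands at about 65 degrees, its tongue at the board's foot at (450,370) and its top edge near (385,190). I push it slowly past vertical.

Emit:
{"method": "play_rows", "body": {
  "increments": [
    [[0.04,0,0.01,0,0,0,0.3],[0.08,0,0.025,0,0,0,0.3],[0.12,0,0.04,0,0,0,0.3],[0.16,0,0.06,0,0,0,0.3],[0.2,0,0.08,0,0,0,0.3],[0.24,0,0.1,0,0,0,0.3],[0.24,0,0.1,0,0,0,0.3]]
  ]
}}

```text
time: 7.35
position: [0.5431, -0.0024, 0.1379]
tool_rot: [-3.008, -0.141, -0.814]
ft_force: [-2.4, 1.2, 17.2]
grip_width: 0.651
grip_force: 7.9
```

```bash
python3 - <<'E'
from h import *
rep()
im=grab('side','j.png'); cv2.imwrite('pics/j2.png',cv2.resize(im[150:280,240:400,::-1],None,fx=4.6,fy=4.6,interpolation=2))
E
```

```text
t 7.35 tip board-front x -0.0079 y 0.0014 z 0.0775 tilt 0.528 F [-2.4  1.2 17.2] q [0.72, 0.01, -0.74, 2.24, -0.08, 0.37, -1.42]
```

View pics/j2.png

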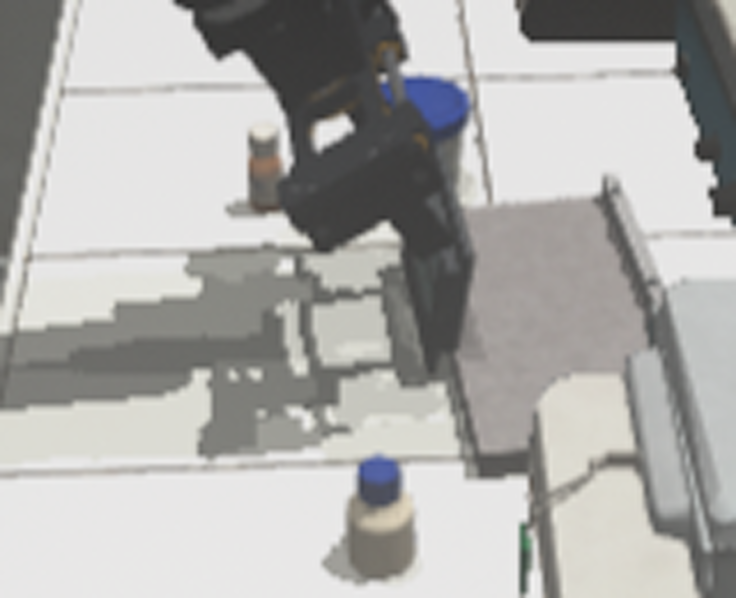

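The carrier is slightly past vertical, its tongue still on the bench at (435,375) and its back face at the board edge. The fingers press down on it, so I raise and straighten them, then push forward at the lip.

```bash
cat >> h.py <<'E'
def path(pts,tilts):
    s=ctrl.get_state(); R=Ro.from_rotvec(s['tool_rot']); c=np.array([.0095,0,.07])
    n=np.array([np.cos(.091),np.sin(.091),0]); l=np.array([-n[1],n[0],0]); o=np.array([.5862,0,0]); c0=s['position']+R.apply(c)
    print('corner',((c0-o)@n).round(4),c0[2].round(4))
    for (x,z),t in zip(pts,tilts):
        T=tool(.091,t); print(move(o+n*x+l*((c0-o)@l)+[0,0,z]-T.apply(c),T,s).tolist())
E
python3 - <<'E'
from h import *
path([(.0,.089),(.001,.088),(.002,.087),(.005,.086),(.010,.086),(.016,.085),(.022,.084),(.028,.083)],[.42,.3,.2,.1,.1,.1,.1,.1])
E
```

```text
corner 0.0002 0.0822
[0.109, 0.001, -0.066, 0.001, -0.069, 0.002]
[0.197, 0.001, -0.049, 0.001, -0.145, 0.002]
[0.27, 0.001, -0.025, 0.001, -0.209, 0.002]
[0.36, 0.001, 0.016, 0.001, -0.273, 0.002]
[0.403, 0.002, 0.041, 0.001, -0.273, 0.002]
[0.45, 0.002, 0.08, 0.001, -0.273, 0.002]
[0.497, 0.002, 0.119, 0.001, -0.273, 0.002]
[0.543, 0.002, 0.157, 0.001, -0.273, 0.002]
```

Emit:
{"method": "play_rows", "body": {
  "increments": [
    [[0.11,0,-0.066,0,-0.07,0,0.3],[0.2,0,-0.049,0,-0.145,0,0.3],[0.27,0,-0.025,0,-0.209,0,0.3],[0.36,0,0.016,0,-0.273,0,0.3],[0.403,0,0.041,0,-0.273,0,0.3],[0.403,0,0.041,0,-0.273,0,0.3]]
  ]
}}

```text
time: 8.0
position: [0.576, 0.0, 0.149]
tool_rot: [-3.131, -0.145, -0.141]
ft_force: [-0.0, -1.1, 6.7]
grip_width: 0.647
grip_force: 3.1
```

```bash
python3 - <<'E'
from h import *
rep()
path([(.016,.082),(.022,.082),(.028,.081),(.034,.079),(.04,.076)],[.1]*5)
im=grab('side','k.png'); g=cv2.cvtColor(im,cv2.COLOR_RGB2GRAY)[190:240,325:390]
g=cv2.resize(g,None,fx=.65,fy=.5,interpolation=3)
for r in g: print(''.join('#' if v<70 else '+' if v<105 else '.' if v<150 else ' ' for v in r))
E
```

```text
t 8.0 tip board-front x -0.0039 y 0.0009 z 0.0792 tilt 0.090 F [-0.  -1.1  6.7] q [0.58, 0.31, -0.71, 1.85, 0.24, 0.98, -1.71]
corner 0.0056 0.0801
[0.098, 0.0, -0.009, 0.0, 0.007, 0.001]
[0.158, 0.0, -0.003, 0.0, 0.007, 0.001]
[0.217, 0.0, 0.012, 0.0, 0.007, 0.001]
[0.275, 0.0, 0.037, 0.0, 0.007, 0.001]
[0.332, 0.001, 0.073, 0.0, 0.007, 0.001]
##############++..            ..          
##########+                  .+.          
+++#######+                  .+.          
  .#######+...               .++          
  +++#####++..                .+.         
  +++######+..                .++         
 .+++######++..                .+.        
 ++++++++++++...               ..+.       
 +#++++++++#+...                .+.       
++#+++++#++++...                .++.      
+++++++####+....                 .+...    
+++++++####+.....                ..+.     
+++++++###++......                .++ .   
+++++++#+++.......                ..+..   
.++++++##++........                .+++.  
 .+++++++++.........               .+++.  
 .++++++++..........                +++.  
 ..+++++++...........               ..++. 
 ..++++++.............                .+. 
...++++++..............          .    .+. 
....++++++..............         .    ....
........++............           .     .+.
...     ++...........            ..    .+.
..      .++.........             ..    ...
..      .++.........              .     ..
```

Emit:
{"method": "play_rows", "body": {
  "increments": [
    [[0.05,0,-0.03,0,0,0,0.3],[0.1,0,-0.03,0,0,0,0.3],[0.16,0,-0.025,0,0,0,0.3],[0.22,0,-0.015,0,0,0,0.3],[0.28,0,0.005,0,0,0,0.3]]
  ]
}}

```text
time: 8.55
position: [0.6018, 0.0031, 0.1499]
tool_rot: [-3.132, -0.146, -0.133]
ft_force: [-0.5, 0.2, -0.4]
grip_width: 0.654
grip_force: 0.0
```

```bash
python3 - <<'E'
from h import *
rep()
im=grab('side','l.png'); cv2.imwrite('pics/l2.png',cv2.resize(im[150:280,240:400,::-1],None,fx=4.6,fy=4.6,interpolation=2))
g=cv2.cvtColor(im,cv2.COLOR_RGB2GRAY)[190:240,325:390]
g=cv2.resize(g,None,fx=.65,fy=.5,interpolation=3)
for r in g: print(''.join('#' if v<70 else '+' if v<105 else '.' if v<150 else ' ' for v in r))
E
```

```text
t 8.55 tip board-front x 0.0218 y 0.0017 z 0.0802 tilt 0.085 F [-0.5  0.2 -0.4] q [0.54, 0.36, -0.7, 1.78, 0.28, 1.01, -1.73]
+++++###########+..           ..          
+++++#+++.+#####.            .+.          
.....     .#####+..          .+.          
   .+++++++######++..        .++          
  +#####+++#####+++++.        .+.         
 .++###++..+####+  ++.        .++         
..+++#++.  ..+.    .++.        .+.        
...+++#.     +......++.        ..+.       
 ..+++#+......+.....+++.        .+.       
...+++++......+......++.        .++.      
...++++++.....+......+++         .+...    
....+++++......+.....+++.        ..+.     
....+++++......+......++.         .++ .   
....++++#+.....++..++++++.        ..+..   
.....++##++++++++++++++++.         .+++.  
.....++##+++++++++++++++++.        .+++.  
.....++++++++++########+++.         +++.  
.....++++++++++++++++++.....        ..++. 
.....++++++..................         .+. 
......+++++...................   .    .+. 
......++++...............        .    ....
........++.............          .     .+.
........++++.........            ..    .+.
 ...  ...++.........             ..    ...
.........++.........              .     ..
```

Emit:
{"method": "play_rows", "body": {
  "increments": [
    [[-0.3,0,0,0,-0.03,0,0.3],[-0.6,0,0,0,-0.055,0,0.3],[-0.9,0,0,0,-0.055,0,0.3],[-0.98,0,0.1,0,-0.055,0,0.3],[-0.98,0,0.1,0,-0.055,0,0.3],[-0.98,0,0.1,0,-0.055,0,0.3]]
  ]
}}

```text
time: 9.2
position: [0.5058, -0.0059, 0.1318]
tool_rot: [3.138, 0.146, -0.001]
ft_force: [0.3, -0.2, -0.9]
grip_width: 0.652
grip_force: 0.0
```

```bash
python3 - <<'E'
from h import *
rep(); path([(-.066,.04),(-.066,.027),(.0,.027),(.025,.027),(.031,.027),(.034,.027)],[0]*8)
im=grab('side','m.png'); cv2.imwrite('pics/m2.png',cv2.resize(im[150:280,240:400,::-1],None,fx=4.6,fy=4.6,interpolation=2))
E
```

```text
t 9.2 tip board-front x -0.0806 y 0.0014 z 0.0618 tilt -0.001 F [ 0.3 -0.2 -0.9] q [0.63, 0.23, -0.73, 1.96, 0.18, 1.01, -1.66]
corner -0.0711 0.0618
[0.051, -0.0, 0.218, -0.0, 0.0, 0.001]
[0.051, -0.0, 0.348, -0.0, 0.0, 0.001]
[0.711, 0.001, 0.348, -0.0, 0.0, 0.001]
[0.961, 0.002, 0.348, -0.0, 0.0, 0.001]
[1.021, 0.002, 0.348, -0.0, 0.0, 0.001]
[1.051, 0.002, 0.348, -0.0, 0.0, 0.001]
```

View pics/m2.png

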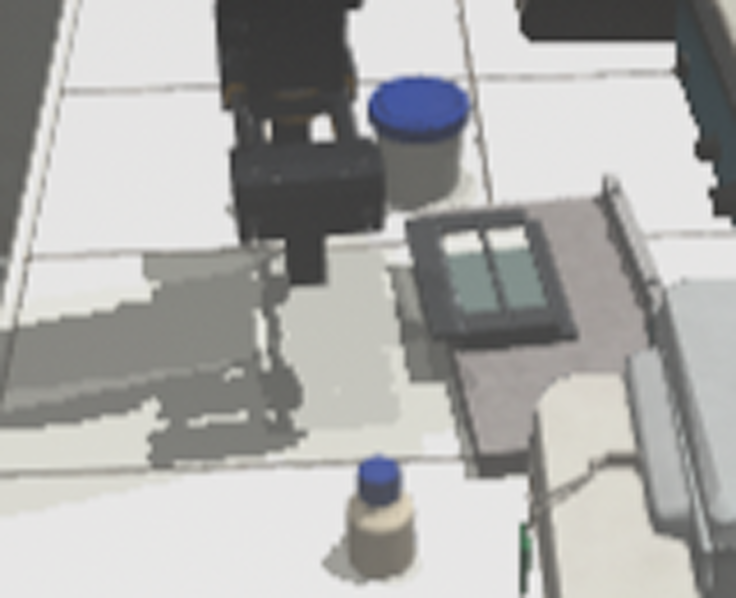

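The carrier lies flat on the board with the slides up, from corner (410,220) to (575,335), and its tongue overhangs the front slightly. Now I push it back.

Emit:
{"method": "play_rows", "body": {
  "increments": [
    [[0,0,0.2,0,0,0,0.3],[0,0,0.34,0,0,0,0.3],[0.1,0,0.345,0,0,0,0.3],[0.25,0,0.345,0,0,0,0.3],[0.35,0,0.345,0,0,0,0.3],[0.45,0,0.345,0,0,0,0.3],[0.55,0,0.345,0,0,0,0.3],[0.65,0,0.345,0,0,0,0.3]]
  ]
}}

```text
time: 10.05
position: [0.5701, 0.0001, 0.0972]
tool_rot: [3.138, 0.146, -0.004]
ft_force: [-1.5, -0.4, 1.3]
grip_width: 0.657
grip_force: 0.9
```

```bash
python3 - <<'E'
from h import *
rep(); path([(.02,.027),(.025,.027),(.031,.027),(.034,.027)],[0]*8)
E
```

```text
t 10.05 tip board-front x -0.0162 y 0.0016 z 0.0272 tilt -0.003 F [-1.5 -0.4  1.3] q [0.53, 0.42, -0.68, 1.84, 0.31, 1.0, -1.76]
corner -0.0067 0.0272
[0.266, 0.001, 0.002, 0.0, 0.002, 0.001]
[0.316, 0.001, 0.001, 0.0, 0.002, 0.001]
[0.376, 0.001, 0.001, 0.0, 0.002, 0.001]
[0.406, 0.001, 0.001, 0.0, 0.002, 0.001]
```

Emit:
{"method": "play_rows", "body": {
  "increments": [
    [[0.07,0,0,0,0,0,0.3],[0.14,0,0,0,0,0,0.3],[0.21,0,0,0,0,0,0.3],[0.27,0,0,0,0,0,0.3],[0.31,0,0,0,0,0,0.3],[0.34,0,0,0,0,0,0.3],[0.34,0,0,0,0,0,0.3]]
  ]
}}

```text
time: 10.75
position: [0.604, 0.0033, 0.0972]
tool_rot: [3.138, 0.146, -0.001]
ft_force: [-0.5, 0.5, 0.2]
grip_width: 0.649
grip_force: 0.0
```

```bash
python3 - <<'E'
from h import *
rep()
E
```

```text
t 10.75 tip board-front x 0.0180 y 0.0016 z 0.0272 tilt -0.001 F [-0.5  0.5  0.2] q [0.49, 0.48, -0.66, 1.75, 0.34, 1.03, -1.78]
```

Emit:
{"method": "play_rows", "body": {
  "increments": [
    [[0.02,0,0,0,0,0,0.3],[0.04,0,0,0,0,0,0.3],[0.06,0,0,0,0,0,0.3],[0.08,0,0,0,0,0,0.3],[0.08,0,0,0,0,0,0.3]]
  ]
}}

```text
time: 11.25
position: [0.6066, 0.0035, 0.0967]
tool_rot: [3.136, 0.146, -0.022]
ft_force: [-15.5, -1.2, 12.6]
grip_width: 0.65
grip_force: 8.0
```

```bash
python3 - <<'E'
from h import *
rep()
E
```

```text
t 11.25 tip board-front x 0.0197 y 0.0015 z 0.0267 tilt -0.014 F [-15.5  -1.2  12.6] q [0.48, 0.49, -0.66, 1.74, 0.34, 1.05, -1.78]
```

The carrier is against the fence at 15 N. I back off, rise and check.

Emit:
{"method": "play_rows", "body": {
  "increments": [
    [[-0.1,0,0,0,0,0,0.3],[-0.4,0,0,0,0,0,0.3],[-0.7,0,-0.1,0,0,0,0.3],[-1,0,-0.5,0,0,0,0.3],[-1,0,-1,0,0,0,0.3],[-1,0,-1,0,0,0,0.3],[-1,0,-1,0,0,0,0.3]]
  ]
}}

```text
time: 11.95
position: [0.5131, -0.0056, 0.199]
tool_rot: [3.136, 0.145, 0.005]
ft_force: [1.0, -0.4, -0.3]
grip_width: 0.648
grip_force: 0.0
```

```bash
python3 - <<'E'
from h import *
rep(); s=ctrl.get_state(); print(s['position'])
im=grab('wrist','n.png'); g=cv2.cvtColor(im,cv2.COLOR_RGB2GRAY)
c=g[0:130,200:440]
# carrier mask by dark colour on the grey board
m=np.zeros_like(g); m[0:150,215:420]=g[0:150,215:420]<80
m=cv2.morphologyEx(m,cv2.MORPH_OPEN,np.ones((3,3),np.uint8))
for cn in sorted(cv2.findContours(m,0,2)[0],key=cv2.contourArea)[-3:]:
    q=cv2.approxPolyDP(cv2.convexHull(cn),6,True)[:,0]; print(cv2.contourArea(cn),[(p.tolist(),onz('wrist',*map(float,p),.035,s).round(3)[:2].tolist()) for p in q])
g=cv2.resize(c,None,fx=.4,fy=.25,interpolation=3)
for r in g: print(''.join('#' if v<60 else '+' if v<90 else '.' if v<150 else ' ' for v in r))
E
```

```text
t 11.95 tip board-front x -0.0731 y 0.0009 z 0.1290 tilt 0.003 F [ 1.  -0.4 -0.3] q [0.66, 0.16, -0.76, 1.88, 0.12, 1.14, -1.62]
[ 0.51310074 -0.0055612   0.19901234]
11.5 [([328, 115], [0.586, -0.008])]
16.5 [([239, 117], [0.579, 0.066]), ([236, 123], [0.574, 0.068])]
8753.5 [([383, 0], [0.691, -0.044]), ([380, 83], [0.618, -0.048]), ([255, 84], [0.607, 0.054]), ([250, 77], [0.613, 0.059]), ([251, 0], [0.681, 0.065])]
          ..........+#######.        ............................########+..................++.+
          ..........+#######.        ............................########+......................
          ..........+#######.        ............................+#######+......................
          ..........+#####+#.        ............................+#######+......................
          ..........+####+##.        ............................+#######+......................
          ..........+#######.        ............................+#######+......................
          ..........+#######+++++++++####################################+.....................
[... 1726 characters left out ...]
.....................
          ......................................................................................
          ......................................................................................
.         ......................................................................................
+.        ......................................................................................
+..         ..++..................................+++....++...+++++.+++++++++++++++++++++.......
+..          .++......                    ...   ....      .      ..    .... ..................++
...           ..                                                                              ..
```

```bash
python3 - <<'E'
from h import *
print(ctrl.close_job())
E
```

```text
the job is handed in; nothing more can be done
None
```

The carrier was tipped up against the board's front edge, flipped slides-up onto the board and pushed back until it met the fence at 15 N. I handed the job in at about 12 s; no verdict came back, and the final contact was judged by force and a position measurement about 3 mm short of the expected spot, not by a closer look.

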